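# Turn a painted panel over against the ledge

## Task

Turn the wide painted panel over without picking it up: with the fingertips, gently push its low edge along the bench towards the wooden ledge until the panel tips up and stands on that edge against the ledge, then tip it over backwards, away from the ledge, so that it lies flat on its painted face on the bench just in front of the ledge. Never pinch, lift or carry the panel, and leave the square panel and the other things on the bench where they are.

Things in the scene. Friction and masses are not known exactly. Their poses are not given: they have to be found in the camera images.
- wide_panel: loose wooden painting board, 105 mm wide (its y), 64 mm long (its x), 10 mm thick (its z), about 45 g; painted on one face, bare wood on the other. Origin: centre of the bare face; z points out of the painted face. It starts painted face up, leaning at about 19 degrees on either half of the ledge: bare face on the ledge's top front edge, far long edge 8 mm past that edge
- wide_panel_near (a point): middle of the wide panel's near long edge on its bare face (panel x = -32 mm): the low edge, on the bench about 53 mm in front of the ledge's front face at the start. Pushed in, the panel slides up over the ledge's edge and steepens until it stands flat against the front face, its top 64 mm above the bench; left well short of upright it slides back
- wide_panel_far (a point): middle of the wide panel's far long edge on its bare face (panel x = +32 mm): the raised edge at the start
- ledge: a dark wooden ledge fixed to the bench: a straight bar 440 mm long (its y), 36 mm deep (its x), 18 mm high. Origin: centre of its underside, on the bench. Its x points away from the robot, so its upright front face is at x = -18 mm; the panels lean on the front edge of its top. It stands turned by up to 17 degrees
- square_panel: the square panel, to be left alone: 64 x 64 x 10 mm, painted, leaning in the same way on the other half of the ledge. Origin: centre of its bare face
- paint_tube: white paint tube with a black cap, 30 mm thick, 120 mm long (its y), lying in front of the ledge between the two panels, end on to the ledge. Origin: on the bench under its middle. Leave it alone
- brush: paint brush, 190 mm long (its x), under 25 mm high, lying just behind the ledge and along it. Leave it alone
- tub: white open plastic tub, 90 mm across, 95 mm high, standing 130 to 140 mm behind the middle line of the ledge. Origin: centre of its underside. Leave it alone
- ink_bottle: small amber glass jar, 44 mm across, 70 mm high, standing 120 to 140 mm behind the middle line of the ledge. Origin: centre of its underside. Leave it alone
- palette_knife: palette knife, 190 mm long, lying at the left. Leave it alone
- rinse_jar: open glass rinsing jar, 72 mm across, 85 mm high, at the left. Leave it alone
- medium_can: metal can, 68 mm across, 100 mm high, at the right. Leave it alone
There are look-alikes about, which are no part of the job. What is shaped like the wide_panel but black or red is not meant.

How it is judged:
By the outcome, as a careful person would: the job done as asked, in the order asked, and still so for the second after the job is handed in, with the robot touching nothing.
It also fails if it takes over 51 s, if anything falls off the work surface, if the arm or the gripper's body presses on something with over 40 N, if the wrist force passes 120 N, or if a joint passes its speed limit or range.

## Robot

A 6-joint arm with a two-finger parallel gripper is mounted at the origin on the work surface. World frame = base frame: x ahead of the robot, y to its left, z up, the work surface at z = 0. Lengths are in m, angles in rad, forces in N, time in s.
With the tool pointing down it reaches from about 0.225 to 0.875 m from the base axis. Payload 3.4 kg.
Tool frame: the origin (TCP) lies between the finger pads; the fingertips stand 11 mm ahead of it and the grasp point (between the pads) lies 8 mm behind it; z points along the fingers, y is the line along which they close (so a half turn about z gives the same grasp; the last joint's range is limited). The gripper opens to 85 mm and grips with 20 to 120 N. Pads are 22 mm wide; open, the fingers measure 114 mm over their backs; the gripper's body (76 mm by 85 mm) begins 54 mm behind the grasp point. The pads swing forward as they close: fully open they stand 13 mm farther back than shut.
Start: joints at [-1.324, 0.276, 1.505, -0, 1.361, -0.121], TCP at [0.207, -0.537, 0.242] pointing down, gripper open.
Joint ranges: [-2.89, 2.89], [-0.75, 2.08], [0.22, 2.7], [-1.18, 4.32], [0.11, 2.71], [-2.7, 2.7]. Speed limits (rad/s): [2.57, 2.57, 3.14, 3.14, 3.14, 3.14].

## Interface

Orientations are given as a unit quaternion [w, x, y, z].
In Python, from rig import manip, imaging gives the robot as it stands. The module is installed in compiled form; this text tells all that it offers.
- The arm moves only by the tool jog_arm, never from a script. Its argument "deltas" is one flat list of numbers, 7 for each row, row after row: the turn, a rotation vector about the world's x, y, z in degrees, then the shift along the world's x, y, z in mm, then the opening, from 0 (shut) to 1 (fully open). In form: [ax, ay, az, tx, ty, tz, gripper, ax, ay, az, tx, ty, tz, gripper, ...]. A call has 1 to 20 rows; each row is the pose to reach, as a shift and turn from the pose commanded when the call began; what a row does not reach only later rows make up. A row lasts 1/10 s, in which the tool goes at most 50 mm and 8.59 degrees, less where a joint would pass 70% of its speed; a pose out of reach is approached as far as the arm can. A call with a gripper value outside its range is refused whole. The fingers move at their own pace and stop on an object; "grip_force" is the grip in N (left out, the last holds). Time passes only in rows, so rows that repeat a pose let the fingers close. It gives the time, the measured TCP pose, the force, the opening and the grip force at its end, in the units of the state.
- manip.get_state(): the state, without advancing time (a new reading comes with each control period).
- imaging.get_image(name): name is "side" or "top" or "wrist"; returns the picture (480x640x3 uint8, blue, green, red); there is no depth.
- imaging.calibration(name): a dict with "mtx" (3x3 intrinsics, pixels), "cam_to_world" (4x4, takes a point from camera to world coordinates). Camera axes: x right, y down, z forward; pixel columns grow to the right and rows downward; lengths in m; the calibration is good to about 2 mm. A picture is of the moment at which its call begins: read the wrist's pose just before it. calibration takes no time and is no camera call; for the wrist camera it gives the pose at the moment of the call.
- manip.sign_off(): hands the job in; it is judged then, once.
The state is a dict: "clock": time; "qpos": joint angles; "qd": joint speeds; "effort": joint torques, N m; "position": TCP position; "ee_rot": TCP orientation; "contact_force": force on the tool from outside, world axes, zero at the start; "moment": the same for the moment, N m; "width": finger opening in m; "gripper_force": force on a finger pad.
Only numpy, scipy, OpenCV 4.12 (cv2) and the standard library are available. Lean on these libraries where they do the work, as an engineer would, in place of code of your own. Each camera call takes 0.05 s, during which the arm holds its last target. There are 200 camera calls.

## Working session

There is one attempt and no reset: what is moved stays moved. The work goes in short steps, Python scripts to look and compute and a tool call to move; the robot and the scene stay as the last step left them, time stands still between calls to the robot, and variables do not carry over. Pictures are saved under pics/ and viewed, at most 10 in all, crops included, and the job is handed in when it is done.

Besides the shell and the picture viewer there is one more tool, called after ">>>" as name(argument=value, ...) on one line, values as JSON. jog_arm: Moves the arm, as the interface text tells. Its arguments: {"type":"object","properties":{"deltas":{"type":"array"},"grip_force":{"type":"number"}},"required":["deltas"]}

```bash
mkdir -p pics; python3 - <<'E'
from rig import manip, imaging
import cv2
print(manip.get_state())
for n in ("top","side"):
    cv2.imwrite(f"pics/{n}0.png", imaging.get_image(n)); c=imaging.calibration(n); print(n,c["mtx"].tolist(),c["cam_to_world"].round(4).tolist())
E
```

```text
{'clock': 0.0, 'qpos': array([-1.32400413e+00,  2.76587186e-01,  1.50615500e+00,  5.95349813e-05,
        1.36066149e+00, -1.20986522e-01]), 'qd': array([-3.75481965e-04,  5.39298420e-05, -3.87658914e-04,  1.14753477e-03,
        3.15599943e-04,  6.01911829e-04]), 'effort': array([ 1.45568283e-03, -4.16768324e+01, -2.45803356e+01, -1.20976974e-04,
        1.09784631e-02, -9.14711720e-07]), 'position': array([ 0.20663499, -0.53604778,  0.24143542]), 'ee_rot': array([-9.05546479e-04,  9.83140679e-01,  1.82848526e-01, -2.78719554e-05]), 'contact_force': array([-0.65016503, -0.15203301, -0.01767541]), 'moment': array([ 0.07229325, -0.01033666,  0.0239727 ]), 'gripper_force': 0.0, 'width': 0.0854255789956277}
top [[450.0783384786446, 0.0, 323.47301060532425], [0.0, 450.0783384786446, 253.02581767834533], [0.0, 0.0, 1.0]] [[0.0151, -0.9939, 0.109, 0.45], [-0.9999, -0.015, 0.0015, -0.0189], [0.0001, -0.109, -0.994, 0.9817], [0.0, 0.0, 0.0, 1.0]]
side [[448.55047087162905, 0.0, 318.5190195534778], [0.0, 448.55047087162905, 236.63519519017083], [0.0, 0.0, 1.0]] [[-0.7007, -0.4084, 0.585, -0.0994], [-0.7134, 0.3894, -0.5826, 0.6593], [0.0101, -0.8256, -0.5642, 0.7012], [0.0, 0.0, 0.0, 1.0]]
```

View pics/top0.png

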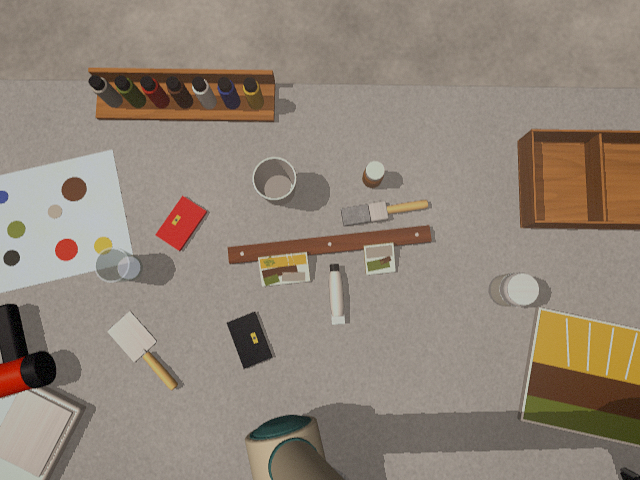

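View pics/side0.png

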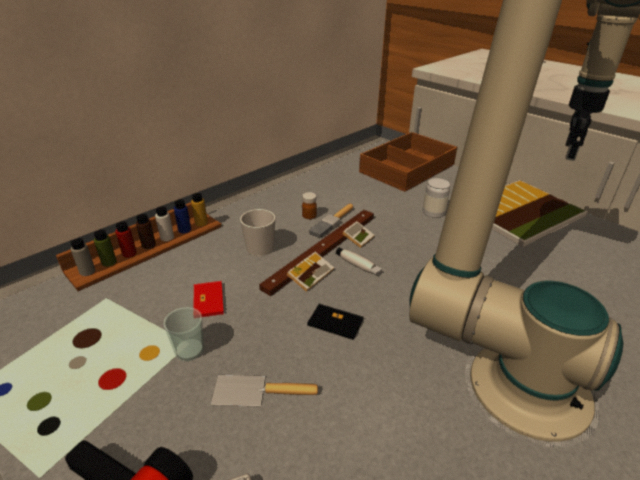

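The top view shows the ledge from (229,255) to (431,234). The wide panel is on its left half at about (258–310, 253–286), the tube is at (337,293) and the square panel at (380,258). The side view agrees with this. The black case at (250,340) and the red one at (181,223) are look-alikes.

```bash
cat > h.py <<'E'
import numpy as np, cv2
from rig import manip, imaging
def ray(c,uv,z):
    d=c["cam_to_world"][:3,:3]@np.linalg.inv(c["mtx"])@np.array([uv[0],uv[1],1.]); o=c["cam_to_world"][:3,3]
    return o+d*(z-o[2])/d[2]
def proj(c,p):
    q=np.linalg.inv(c["cam_to_world"])@np.r_[p,1]; q=c["mtx"]@q[:3]; return q[:2]/q[2]
E
python3 - <<'E'
from h import *
im=cv2.imread("pics/top0.png"); c=imaging.calibration("top")
hsv=cv2.cvtColor(im,cv2.COLOR_BGR2HSV)
b,g,r=[im[...,i].astype(int) for i in range(3)]
m=((r-b>35)&(r<150)).astype(np.uint8)*255
m[:222]=0;m[270:]=0;m[:,:220]=0;m[:,440:]=0
# row extents per column
cols=[c_ for c_ in list(range(232,256,4))+list(range(315,360,5))+list(range(400,430,4))]
up=[];lo=[]
for x in cols:
    v=np.where(m[:,x])[0]
    if len(v)>5: up.append(ray(c,(x,v[0]-.5),.018)); lo.append((x,v[-1]+.5))
up=np.array(up); lo18=np.array([ray(c,p,.018) for p in lo])
for n,p in(("back",up),("front18",lo18)):
    k=np.polyfit(p[:,1],p[:,0],1); print(n,k,np.degrees(np.arctan(k[0])), (k[1]-p[:,0]+k[0]*p[:,1]).round(4))
ys,xs=np.where(m); print(ray(c,(xs.min(),255),.018),ray(c,(xs.max(),234),.018))
# panel
w=cv2.resize(im[225:345,225:415],None,fx=4,fy=4,interpolation=cv2.INTER_CUBIC); cv2.imwrite("pics/crop0.png",w)
E
```

```text
back [-0.12479546  0.59031826] -7.113476850731529 [ 0.001  -0.0003  0.0007 -0.0006  0.0004 -0.0009  0.001  -0.     -0.001
  0.0001 -0.0009  0.0003 -0.0007  0.0005 -0.0005 -0.0008  0.0002  0.0011
 -0.0001  0.0009 -0.0004  0.0006 -0.0007]
front18 [-0.12535462  0.55369426] -7.14502129402157 [-0.001  -0.      0.0009 -0.0003  0.0007 -0.0006 -0.0008  0.0004 -0.0006
  0.0006 -0.0004  0.0008 -0.0002  0.001   0.     -0.0001  0.0008 -0.0004
  0.0005 -0.0007  0.0003 -0.001  -0.    ]
[0.54828676 0.19017721 0.018     ] [ 0.60061409 -0.24947977  0.018     ]
```

View pics/crop0.png

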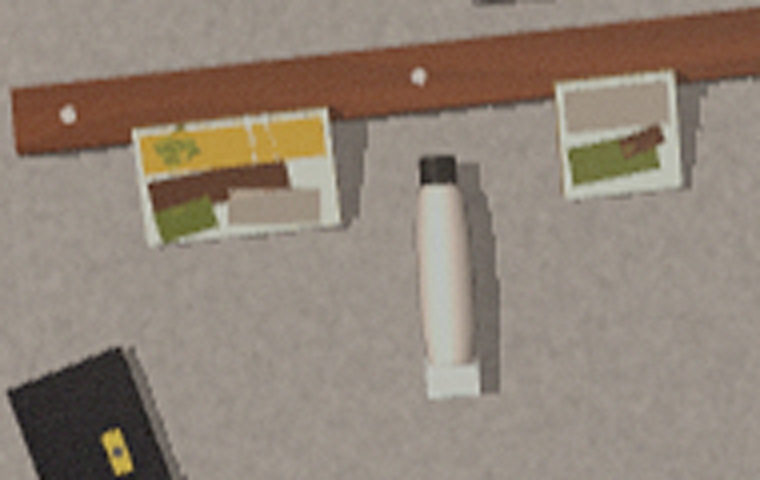

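The ledge checks out: 36 mm deep, 440 mm long, turned 7.1°. The panel corners in the crop are near (152,245) and (340,226), far (133,128) and (328,109).

```bash
cat >> h.py <<'E'
th=np.radians(7.13); n=np.array([np.cos(th),np.sin(th)]); u=np.array([-np.sin(th),np.cos(th)])
F0=np.array([0.5537,0.0])  # point on ledge front line
def led(p): d=np.asarray(p)[:2]-F0; return np.array([d@n,d@u])*1000   # mm: past front face, along ledge
def wor(a,b): return F0+(a*n+b*u)/1000
E
python3 - <<'E'
from h import *
c=imaging.calibration("top")
for nm,x,y,z in(("nearL",152,245,.0095),("nearR",340,226,.0095),("farL",133,128,.030),("farR",328,109,.030),("tubecap",437,157,.015),("tubeL",428,395,.01),("tubeR",480,395,.01),("ledgeL",14,153,.018)):
    p=ray(c,(225+x/4,225+y/4),z); print(nm,p.round(4),led(p).round(1))
E
```

```text
nearL [0.4826 0.1118 0.0095] [-56.6 119.8]
nearR [0.4944 0.0107 0.0095] [-57.5  18. ]
farL [0.5438 0.121  0.03  ] [  5.2 121.3]
farR [0.5555 0.0176 0.03  ] [ 4.  17.3]
tubecap [ 0.532 -0.041  0.015] [-26.6 -38. ]
tubeL [ 0.405  -0.0379  0.01  ] [-152.3  -19.2]
tubeR [ 0.4054 -0.0657  0.01  ] [-155.3  -46.7]
ledgeL [0.5305 0.1863 0.018 ] [1.000e-01 1.877e+02]
```

>>> jog_arm(deltas=[0,0,-4,60,143,0,0.55,0,0,-8,125,297,0,0.55,0,0,-13.9,188,446,0,0.55,0,0,-13.9,251,594,0,0.55,0,0,-13.9,251,594,0,0.55,0,0,-13.9,251,594,0,0.55,0,0,-13.9,251,594,0,0.55,0,0,-13.9,251,594,0,0.55,0,0,-13.9,251,594,0,0.55,0,0,-13.9,251,594,0,0.55,0,0,-13.9,251,594,0,0.55,0,0,-13.9,251,594,0,0.55,0,0,-13.9,251,594,0,0.55,0,0,-13.9,251,594,0,0.55,0,0,-13.9,251,594,0,0.55,0,0,-13.9,251,594,0,0.55])

```text
clock: 1.7
position: [0.4571, 0.0567, 0.242]
ee_rot: [0.0, 0.998, 0.062, -0.001]
contact_force: [-0.6, -0.3, 0.4]
width: 0.0469
gripper_force: 0.0
```

>>> jog_arm(deltas=[0,0,0,0,0,-50,0.55,0,0,0,0,0,-100,0.55,0,0,0,0,0,-150,0.55,0,0,0,0,0,-190,0.55,0,0,0,0,0,-190,0.55,0,0,0,0,0,-190,0.55])

```text
clock: 2.3
position: [0.4578, 0.0562, 0.0527]
ee_rot: [0.0, 0.998, 0.062, -0.0]
contact_force: [0.7, 0.4, -0.0]
width: 0.0467
gripper_force: 0.0
```

```bash
python3 - <<'E'
from h import *
s=manip.get_state(); print(s["position"],led(s["position"]),s["contact_force"])
c=imaging.calibration("wrist"); w=imaging.get_image("wrist"); sd=imaging.get_image("side")
cs=imaging.calibration("side")
print("side tcp px",proj(cs,s["position"]))
np.save("wc.npy",c["cam_to_world"]); print(c["cam_to_world"].round(3))
sd=cv2.resize(sd[200:320,250:410],None,fx=4,fy=4,interpolation=cv2.INTER_CUBIC)
cv2.imwrite("pics/w1.png",np.hstack([cv2.resize(w,(400,300)),cv2.resize(sd,(400,300))]))
cv2.imwrite("pics/w1full.png",w)
E
```

```text
[0.457755   0.0562295  0.05271899] [-88.22379762  67.70347707] [ 0.74754432  0.36041752 -0.02010682]
side tcp px [332.80373655 268.01952586]
[[ 0.122 -0.941 -0.315  0.538]
 [-0.992 -0.116 -0.039  0.065]
 [ 0.     0.317 -0.948  0.184]
 [ 0.     0.     0.     1.   ]]
```

View pics/w1.png

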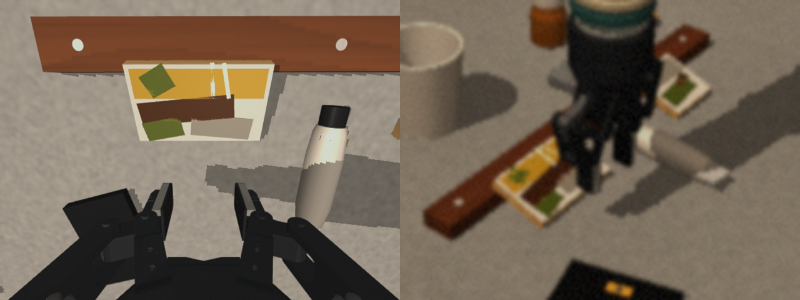

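The wrist view shows the fingers centred on the panel, whose near edge is at about row 140. The pad tips are near (172,184) and (235,184) in the half-scale view.

```bash
python3 - <<'E'
from h import *
c=dict(imaging.calibration("wrist")); t=led([0.4578,0.0562])
for uv in((275,293),(378,293)):
    for z in(.040,.044,.048,.052): print(uv,z,(led(ray(c,uv,z))-t).round(1))
for uv in((224,224),(419,224)): print(led(ray(c,uv,.0095)))
for uv in ((72,114),(520,114)): print(led(ray(c,uv,.018)))
w=cv2.imread("pics/w1full.png"); cv2.imwrite("pics/w2.png",cv2.resize(w[180:400,180:480],(780,572),interpolation=cv2.INTER_CUBIC))
E
```

```text
(275, 293) 0.04 [ 7.1 23.7]
(275, 293) 0.044 [ 9.1 23. ]
(275, 293) 0.048 [11.2 22.3]
(275, 293) 0.052 [13.3 21.6]
(378, 293) 0.04 [  7.  -26.8]
(378, 293) 0.044 [  9.1 -26.1]
(378, 293) 0.048 [ 11.1 -25.4]
(378, 293) 0.052 [ 13.2 -24.7]
[-54.40373863 122.5838847 ]
[-54.53206867  14.84337813]
[  2.10321856 186.82858293]
[  1.90230848 -25.96197583]
```

View pics/w2.png

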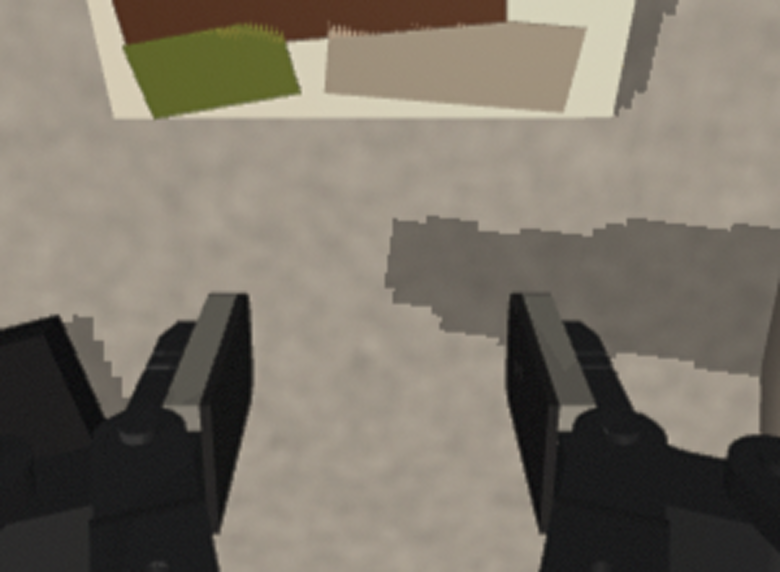

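>>> jog_arm(deltas=[0,0,0,0,0,-20,0.4,0,0,0,0,0,-32,0.4,0,0,0,0,0,-38,0.4,0,0,0,0,0,-42,0.4,0,0,0,0,0,-42,0.4,0,0,0,5,0.6,-42,0.4,0,0,0,10,1.2,-42,0.4,0,0,0,14,1.8,-42,0.4,0,0,0,17,2.1,-42,0.4,0,0,0,20,2.5,-42,0.4,0,0,0,23,2.9,-42,0.4,0,0,0,26,3.3,-42,0.4,0,0,0,29,3.6,-42,0.4,0,0,0,32,4,-42,0.4,0,0,0,35,4.4,-42,0.4,0,0,0,38,4.8,-42,0.4,0,0,0,41,5.1,-42,0.4,0,0,0,44,5.5,-42,0.4,0,0,0,44,5.5,-42,0.4])

```text
clock: 4.3
position: [0.503, 0.063, 0.0104]
ee_rot: [0.0, 0.998, 0.063, 0.001]
contact_force: [0.5, -0.3, -0.3]
width: 0.0343
gripper_force: 0.0
```

```bash
python3 - <<'E'
from h import *
s=manip.get_state(); print(s["position"],led(s["position"]),s["contact_force"],s["width"])
w=imaging.get_image("wrist"); sd=imaging.get_image("side")
sd=cv2.resize(sd[200:320,250:410],(400,300),interpolation=cv2.INTER_CUBIC)
cv2.imwrite("pics/w3.png",np.hstack([cv2.resize(w,(400,300)),sd]))
E
```

```text
[0.50298679 0.06298779 0.01036232] [-42.50293965  68.79528313] [ 0.49622222 -0.33439873 -0.26450868] 0.03427598572672352
```

View pics/w3.png

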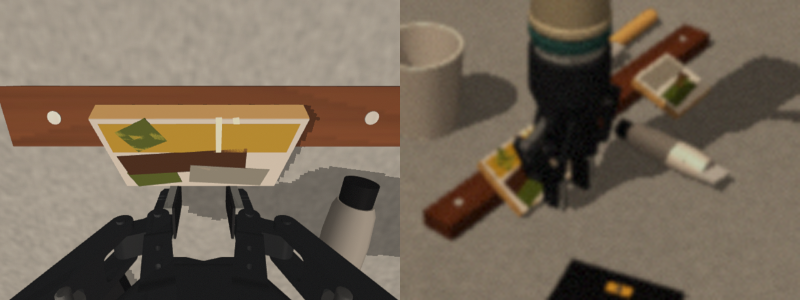

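The panel is square on the tips and steepening. I'll keep pushing.

>>> jog_arm(deltas=[0,0,0,2,0.25,0,0.4,0,0,0,4,0.5,0,0.4,0,0,0,6,0.75,0,0.4,0,0,0,8,1,0,0.4,0,0,0,10,1.25,0,0.4,0,0,0,12,1.5,0,0.4,0,0,0,14,1.75,0,0.4,0,0,0,15,1.9,0,0.4,0,0,0,16,2,0,0.4,0,0,0,17,2.1,0,0.4,0,0,0,18,2.25,0,0.4,0,0,0,18,2.25,0,0.4])

```text
clock: 5.6
position: [0.5201, 0.0652, 0.0103]
ee_rot: [0.0, 0.998, 0.063, 0.0]
contact_force: [-1.6, -0.8, -0.7]
width: 0.0344
gripper_force: 0.5
```

```bash
python3 - <<'E'
from h import *
s=manip.get_state(); print(s["position"],led(s["position"]),s["contact_force"],s["width"])
w=imaging.get_image("wrist"); sd=imaging.get_image("side")
sd=cv2.resize(sd[200:320,250:410],(400,300),interpolation=cv2.INTER_CUBIC)
cv2.imwrite("pics/w4.png",np.hstack([cv2.resize(w,(400,300)),sd]))
E
```

```text
[0.52011259 0.06520125 0.01032898] [-25.23483057  68.8659533 ] [-1.58331431 -0.76559241 -0.72265202] 0.034416573004068945
```

View pics/w4.png

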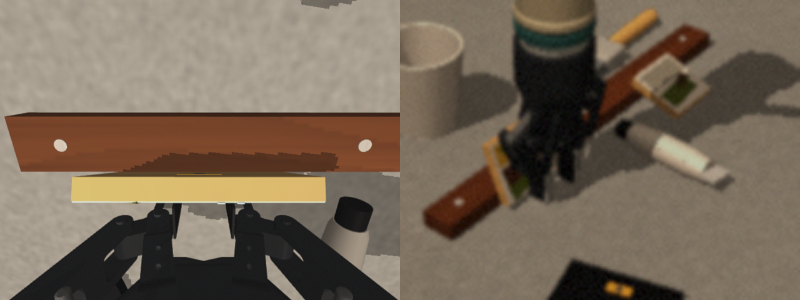

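Nearly upright: the top edge now shows as a band at rows 177–203. I'll press on in small steps and watch the force.

>>> jog_arm(deltas=[0,0,0,1,0.1,0,0.4,0,0,0,1.5,0.2,0,0.4,0,0,0,2,0.25,0,0.4,0,0,0,2.5,0.3,0,0.4,0,0,0,3,0.4,0,0.4,0,0,0,3.5,0.45,0,0.4,0,0,0,3.5,0.45,0,0.4])

```text
clock: 6.4
position: [0.5233, 0.0656, 0.0104]
ee_rot: [0.0, 0.998, 0.063, -0.0]
contact_force: [-0.9, -1.1, -0.1]
width: 0.0338
gripper_force: 0.5
```

```bash
cat > look.py <<'E'
from h import *
import sys
s=manip.get_state(); print(s["clock"],s["position"],led(s["position"]),s["contact_force"])
c=imaging.calibration("wrist"); w=imaging.get_image("wrist"); cv2.imwrite(f"pics/{sys.argv[1]}.png",w)
h=cv2.cvtColor(w,cv2.COLOR_BGR2HSV)
m=cv2.inRange(h,(15,60,150),(32,200,255)); m[400:]=0   # bare-wood edge face
cs,_=cv2.findContours(m,cv2.RETR_EXTERNAL,cv2.CHAIN_APPROX_SIMPLE)
k=max(cs,key=cv2.contourArea); b=cv2.boxPoints(cv2.minAreaRect(k))
for p in b: print(p.round(),led(ray(c,p,.064)).round(1))
E
python3 look.py w5
```

```text
6.4 [0.52328516 0.0656071  0.01035282] [-22.03642611  68.87488414] [-0.88315367 -1.07988659 -0.06263412]
[119. 378.] [ -8.9 127. ]
[119. 344.] [  2.6 124.7]
[514. 346.] [ 2.1 15.4]
[514. 380.] [-9.5 13.3]
```

>>> jog_arm(deltas=[0,0,0,0.5,0.05,0,0.4,0,0,0,1,0.1,0,0.4,0,0,0,1.5,0.2,0,0.4,0,0,0,1.5,0.2,0,0.4])

```text
clock: 6.85
position: [0.5234, 0.0657, 0.0103]
ee_rot: [0.0, 0.998, 0.063, -0.001]
contact_force: [-4.7, -1.4, 2.8]
width: 0.0343
gripper_force: 1.7
```

```bash
python3 look.py w6
```

```text
6.85 [0.52340291 0.0656572  0.01028881] [-21.9133698   68.90998319] [-4.72058339 -1.38924323  2.80348989]
[119. 379.] [ -8.8 127. ]
[119. 345.] [  2.8 124.7]
[514. 346.] [ 2.3 15.5]
[514. 380.] [-9.3 13.4]
```

Force rose to 4.7 N with no movement, and the top edge lines up with the ledge face, so the panel is standing. I'll back off gently, rise and check.

>>> jog_arm(deltas=[0,0,0,-1,-0.1,0,0.4,0,0,0,-2,-0.25,0,0.4,0,0,0,-4,-0.5,0,0.4,0,0,0,-8,-1,0,0.4,0,0,0,-15,-1.9,0,0.4,0,0,0,-25,-3.1,0,0.4,0,0,0,-35,-4.4,0,0.4,0,0,0,-40,-5,20,0.4,0,0,0,-40,-5,50,0.4,0,0,0,-40,-5,90,0.2,0,0,0,-40,-5,110,0.2,0,0,0,-40,-5,110,0.2])

```text
clock: 8.1
position: [0.4862, 0.0608, 0.1234]
ee_rot: [0.0, 0.998, 0.063, 0.003]
contact_force: [-0.2, 0.1, 0.6]
width: 0.0171
gripper_force: 0.0
```

```bash
python3 look.py w7; python3 -c "
from h import *
sd=imaging.get_image('side'); sd=cv2.resize(sd[200:320,250:410],(400,300),interpolation=cv2.INTER_CUBIC)
cv2.imwrite('pics/w7b.png',np.hstack([cv2.resize(cv2.imread('pics/w7.png'),(400,300)),sd]))"
```

```text
8.1 [0.48624861 0.06075981 0.12336791] [-59.38822271  68.66209215] [-0.21363169  0.14559224  0.6336196 ]
[229. 172.] [ -0.9 122.2]
[413. 172.] [-0.8 17.5]
[413. 190.] [-11.1  16.7]
[229. 190.] [-11.1 123.2]
```

View pics/w7b.png

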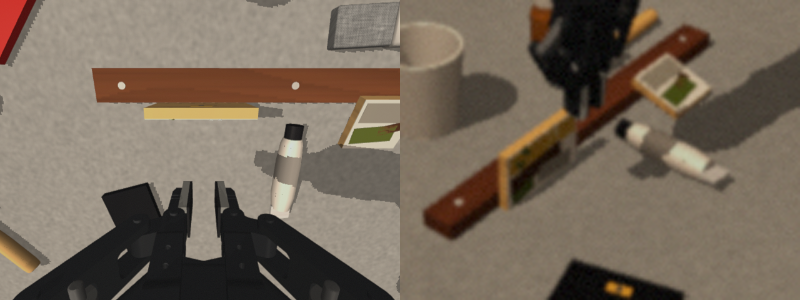

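The panel stands upright against the ledge by itself, and the tube and square panel haven't moved. I'll go over the top and lower the fingertips behind its upper part.

>>> jog_arm(deltas=[0,0,0,30,3.7,0,0.4,0,0,0,60,7.4,0,0.4,0,0,0,83,10.4,0,0.4,0,0,0,85,10.6,0,0.4,0,0,0,85,10.6,0,0.4,0,0,0,85,10.6,-20,0.4,0,0,0,85,10.6,-40,0.4,0,0,0,85,10.6,-60,0.4,0,0,0,85,10.6,-70,0.4,0,0,0,85,10.6,-73,0.4,0,0,0,85,10.6,-73,0.4])

```text
clock: 9.3
position: [0.569, 0.0714, 0.0472]
ee_rot: [0.0, 0.998, 0.063, -0.001]
contact_force: [1.2, -0.7, 0.4]
width: 0.0341
gripper_force: 0.0
```

```bash
python3 -c "
from h import *
s=manip.get_state(); print(s['clock'],s['position'],led(s['position']),s['contact_force'])
sd=imaging.get_image('side'); sd=cv2.resize(sd[190:310,250:410],(800,600),interpolation=cv2.INTER_CUBIC)
cv2.imwrite('pics/s8.png',sd)"
```

```text
9.3 [0.56900244 0.07137632 0.0471607 ] [24.04341407 68.92501293] [ 1.16006114 -0.71087073  0.39354098]
```

View pics/s8.png

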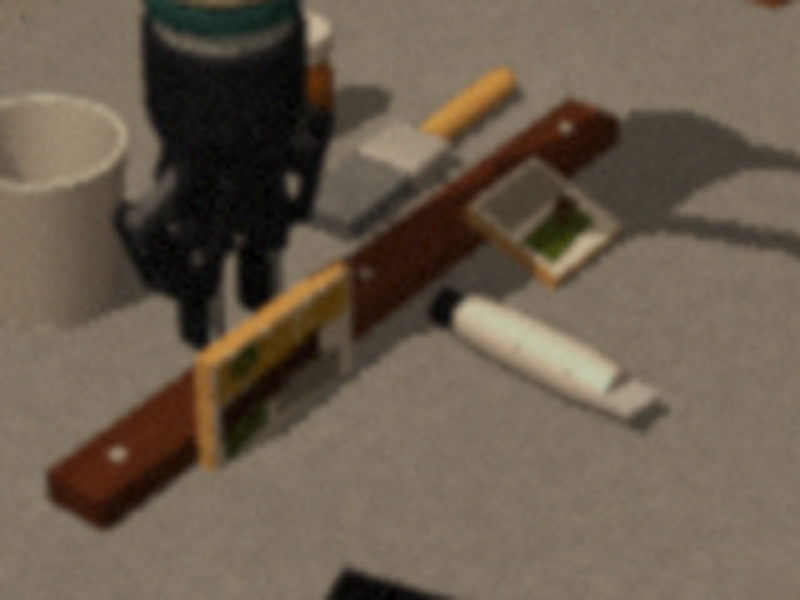

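>>> jog_arm(deltas=[0,0,0,-4,-0.5,0,0.4,0,0,0,-8,-1,0,0.4,0,0,0,-10,-1.2,0,0.4,0,0,0,-11.5,-1.4,0,0.4,0,0,0,-13,-1.6,0,0.4,0,0,0,-14,-1.75,0,0.4,0,0,0,-15,-1.9,0,0.4,0,0,0,-16,-2,0,0.4,0,0,0,-17,-2.1,0,0.4,0,0,0,-18,-2.2,0,0.4,0,0,0,-19,-2.4,0,0.4,0,0,0,-20,-2.5,0,0.4,0,0,0,-21,-2.6,0,0.4,0,0,0,-22,-2.75,0,0.4,0,0,0,-23,-2.9,0,0.4,0,0,0,-24,-3,0,0.4,0,0,0,-24,-3,0,0.4,0,0,0,-24,-3,0,0.4])

```text
clock: 11.15
position: [0.5458, 0.0684, 0.0474]
ee_rot: [0.0, 0.998, 0.063, 0.0]
contact_force: [-0.4, 0.3, -0.4]
width: 0.0341
gripper_force: 0.0
```

```bash
python3 -c "
from h import *
s=manip.get_state(); print(s['clock'],s['position'],led(s['position']),s['contact_force'])
w=imaging.get_image('wrist')
sd=imaging.get_image('side'); sd=cv2.resize(sd[200:320,250:410],(400,300),interpolation=cv2.INTER_CUBIC)
cv2.imwrite('pics/w9.png',np.hstack([cv2.resize(w,(400,300)),sd]))"
```

```text
11.15 [0.54577833 0.06842618 0.0473542 ] [ 0.63271789 68.88029153] [-0.40420618  0.32795698 -0.38961144]
```

View pics/w9.png

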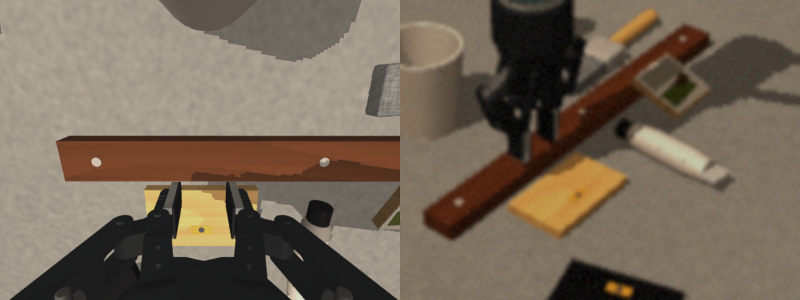

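The panel lies bare side up just in front of the ledge. I'll lift clear and check by numbers.

>>> jog_arm(deltas=[0,0,0,0,0,30,0.4,0,0,0,0,0,80,0.4,0,0,0,0,0,130,0.4,0,0,0,-50,-50,180,0.4,0,0,0,-90,-90,190,0.4,0,0,0,-130,-130,190,0.4,0,0,0,-170,-170,190,0.4,0,0,0,-200,-200,190,0.4,0,0,0,-200,-220,190,0.4,0,0,0,-200,-220,190,0.4])

```text
clock: 12.25
position: [0.3431, -0.1547, 0.2378]
ee_rot: [0.001, 0.998, 0.06, -0.0]
contact_force: [0.5, 0.8, 0.3]
width: 0.0345
gripper_force: 0.0
```

```bash
python3 - <<'E'
from h import *
s=manip.get_state(); print(s['clock'],s['position'],s['contact_force'])
c=imaging.calibration("top"); im=imaging.get_image("top"); cv2.imwrite("pics/top1.png",im)
h=cv2.cvtColor(im,cv2.COLOR_BGR2HSV); m=cv2.inRange(h,(12,60,120),(32,255,255)); m[:240]=0;m[320:]=0;m[:,:235]=0;m[:,330:]=0
k=max(cv2.findContours(m,cv2.RETR_EXTERNAL,cv2.CHAIN_APPROX_SIMPLE)[0],key=cv2.contourArea)
for p in cv2.boxPoints(cv2.minAreaRect(k)): print(p.round(1),led(ray(c,p,.010)).round(1))
d=cv2.absdiff(im,cv2.imread("pics/top0.png")).max(2)
for nm,(x0,y0,x1,y1) in dict(tube=(325,262,350,326),square=(362,242,398,276),brush=(340,198,430,226),tub=(250,155,298,203),ink=(360,160,388,190)).items(): print(nm,(d[y0:y1,x0:x1]>60).sum())
E
```

```text
12.25 [ 0.34309715 -0.15471587  0.23781138] [0.48964868 0.82048136 0.29897462]
[258.9 266. ] [-12.2 124.4]
[307.9 260.4] [-11.7  17.7]
[311.3 290.6] [-77.2  17.2]
[262.4 296.2] [-77.7 123.1]
tube 11
square 0
brush 0
tub 0
ink 0
```

```bash
python3 -c "
from rig import manip; print(manip.sign_off())"
```

```text
the job is handed in; nothing more can be done
None
```

The wide panel was pushed upright against the ledge, then tipped over backwards, and now lies flat on its painted face about 12 mm in front of the ledge; the top camera shows the square panel, brush, tub and ink bottle unmoved and no sign that the tube moved, and I handed the job in at about 12 s.

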